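# Slide a sample plate over the lip and lock it in the loading block

### The arm

A 6-joint arm with a two-finger parallel gripper is mounted at the origin on the work surface. World frame = base frame: x ahead of the robot, y to its left, z up, the work surface at z = 0. Lengths are in m, angles in rad, forces in N, time in s.
With the tool pointing down it reaches from about 0.35 to 0.975 m from the base axis. Payload 4.9 kg.
Tool frame: the origin (TCP) lies at the very end of the fingers, on their centre line; the grasp point (between the pads) lies 19 mm behind it; x points along the fingers, y is the direction in which the jaws open and shut, and the axes are right-handed (so a half turn about x gives the same grasp; the last joint's range is limited). The gripper opens to 85 mm and grips with 20 to 120 N. Pads are 22 mm wide; open, the fingers measure 114 mm over their backs; the gripper's body (76 mm by 85 mm) begins 54 mm behind the grasp point. The pads swing forward as they close: fully open they stand 13 mm farther back than shut.
Start: joints at [-1.245, 0.053, 1.613, -0, 1.476, -0.119], TCP at [0.269, -0.564, 0.231] pointing down, gripper open.
Joint ranges: [-3.01, 3.01], [-1.01, 2.22], [0.06, 2.58], [-1.02, 4.17], [0.09, 2.62], [-3.14, 3.14]. Speed limits (rad/s): [2.57, 2.57, 3.14, 3.14, 3.14, 3.14].

### API

Orientations are given as a rotation vector (axis times angle).
In Python, from station import ctrl, get_image, calibration, finish_job, search_frame, cut_out, mark_of gives the robot as it stands. The module is installed in compiled form; this text tells all that it offers.
- The arm moves only by the tool arm_command, never from a script. Its argument "plan" is a list that holds one entry, the list of rows, each a list of 7 numbers: the shift along the tool's x, y, z in m, then the turn, a rotation vector about the tool's x, y, z in degrees, then the finger opening in m, from 0 to 0.0854. A call has 1 to 20 rows; each row shifts and turns the pose as measured when the row begins, along the tool's axes as they then stand; what a row does not reach is not made up. A row lasts 1/12 s, in which the tool goes at most 41.7 mm and 7.16 degrees, less where a joint would pass 70% of its speed; a pose out of reach is approached as far as the arm can. A call with a gripper value outside its range is refused whole. The fingers move at their own pace and stop on an object; "squeeze" is the grip in N (left out, the last holds). Time passes only in rows, so rows that do not move let the fingers close. It gives the time, the measured TCP pose, the force and the opening at its end, in the units of the state.
- ctrl.get_obs(): the state, without advancing time (a new reading comes with each control period).
- get_image(name): name is "side" or "top"; returns the picture (420x560x3 uint8, red, green, blue); there is no depth.
- calibration(name): a dict with "fx", "fy", "cx", "cy" (pixels), "k1" (the pictures are not rectified: a ray, as slopes to the right and down, at radius r is drawn at 1 + k1 r^2 times it, then the intrinsics apply), "cam_to_world" (4x4, takes a point from camera to world coordinates). Camera axes: x right, y down, z forward; pixel columns grow to the right and rows downward; lengths in m; the calibration is good to about 2 mm. A picture is of the moment at which its call begins. calibration takes no time and is no camera call.
- finish_job(): hands the job in, once; it reports no verdict.
Trained networks look in the newest picture that a camera, given by its name, has taken for a name from the list of things; names that differ only in an ending like _2 or _b are one class to them, and where a whole thing is asked for, a point or a joint stands for the part that bears it (a point fixed in the world has none). Each returns a list of dicts, best first, with "conf" (0 to 1); they miss things now and then, are a little off and sometimes report something else, mostly with a low value. They report only what shows in the picture. A call takes as long as a camera call. They do not tell look-alikes from the thing itself.
- search_frame(camera, thing): "at" ([x, y, z] in m, in the coordinates of the camera as it stood for that picture, good to about 4 mm: the middle of the surface that is visible of it).
- cut_out(camera, thing): "mask" (420x560 bool, what is visible of it).
- mark_of(camera, thing): "at" ([x, y, z] in m, in the coordinates of the camera as it stood for that picture, good to about 4 mm: a listed point, or the origin of a listed thing).
The state is a dict: "t": time; "q": joint angles; "dq": joint speeds; "effort": joint torques, N m; "tool_pos": TCP position; "tool_rot": TCP orientation; "contact_force": force on the tool from outside, world axes, zero at the start; "wrist_torque": the same for the moment, N m; "opening": finger opening in m.
Only numpy, scipy, OpenCV 4.12 (cv2) and the standard library are available. Lean on these libraries where they do the work, as an engineer would, in place of code of your own. Each camera call takes 0.05 s, during which the arm holds its last target. There are 200 camera calls.

### The job

On the loading block, push the flat steel sample plate along its channel, over the raised lip, so that it drops flat into the pocket beyond; slide it, do not lift or squeeze it. Keep pushing until it is fully home against the buffer pad of the steel stop and press it there gently but firmly for about a second (around 10 N, never as much as 20 N). Then swing the keeper arm across the plate as far as it goes, let go, and leave the other things on the bench alone.

Things in the scene. Friction and masses are not known exactly. Their poses are not given: they have to be found in the camera images.
- block: Aluminium loading block, fixed, 208 x 75 mm. Origin on the bench below the middle of the lip's pocket-side face; x along the channel in the push direction, y across to the left, z up. Channel 47 mm wide (y +-23.5), its flat floor 30 mm above the bench from x -114 (open end) to 94 mm, equal on both sides of the lip. Rail tops at z 41.5; left rail to y 40, right rail to y -35.
- lip (a point): Middle of the raised lip's crest edge on the pocket side (block x 0, y 0, 33 mm above the bench). The lip crosses the whole channel: from block x -11 mm a ramp rises 3 mm to a crest 2 mm wide (x -2 to 0), then a sheer 3 mm drop into the pocket at x 0.
- plate: Flat stainless sample plate with six dark wells, 60 mm along x, 44 mm along y, 10 mm thick, 0.16 to 0.26 kg. Origin: centre of its underside, z up. It starts on the channel floor before the lip, long side along the channel; once dropped into the pocket its top is 40 mm above the bench. Sliding it up the ramp takes a few newtons; floor friction eats up to 3 N of a push.
- stop: Rigid dark steel stop across the pocket's far end, 14 mm long, 46 wide, 10 high plus screw heads, its face 72 to 78 mm beyond the lip. Origin: foot of the middle of that face, axes as the block's. It carries a solid steel buffer pad, 30 mm wide, 8.5 high, screwed out by hand to stand 1 to 9 mm proud of the face; how far is not measured. The plate is home when it bears on the pad: feel for it.
- keeper (a joint): Angle (rad) of the keeper, a flat steel arm 12 mm wide on a vertical pivot on the left rail at block x 30, y 32 mm. 0: arm points along block +y; 1.571: +x; 3.142: -y, straight across the pocket (closed; end stop 3.15). Grows clockwise seen from above. Arm spans 42.5 to 48.5 mm above the bench, 2.5 mm clear of the dropped plate. Light friction (1.2 N at the pin); stays where left.
- keeper_pin (a point): Middle of the upright round steel pin at the outer end of the keeper arm: 12 mm diameter, 44 mm from the pivot axis, standing 23.5 mm above the arm, its top 72 mm above the bench; this point is 62 mm above the bench.
- gasket: Bystander: copper gasket ring, 52 mm across, 4 mm high, lying near the block. Origin: centre of underside.
- flange: Bystander: round steel blank flange, 60 mm across, 18 mm high, near the block. Origin: centre of underside.
- collar: Bystander: dark steel collar, 32 mm across, 14 mm high, near the block. Origin: centre of underside.
- wrench: Bystander: steel wrench lying on the bench at the right.
- screwdriver: Bystander: screwdriver lying on the bench at the left.
- jar: Bystander: glass jar with black cap, 60 mm across, 80 mm high, at the right.
- dish: Bystander: open steel dish, 90 mm across, 30 mm high, at the left.
Things that resemble listed ones, but are neither listed nor needed, are in the scene too. Leave any pink or yellow look-alike of the plate alone.

How it is judged:
By the outcome, as a careful person would: the job done as asked, in the order asked, and still so for the second after the job is handed in, with the robot touching nothing.
It also fails if it takes over 64 s, if anything falls off the work surface, if the arm or the gripper's body presses on something with over 40 N, if the wrist force passes 120 N, or if a joint passes its speed limit or range.

## Working session

There is one attempt and no reset: what is moved stays moved. The work goes in short steps, Python scripts to look and compute and a tool call to move; the robot and the scene stay as the last step left them, time stands still between calls to the robot, and variables do not carry over. Pictures are saved under pics/ and viewed, about 8 in all and at most 12, crops included, and the job is handed in when it is done.

Besides the shell and the picture viewer there is one more tool, called after "Call:" as name(argument=value, ...) on one line, values as JSON. arm_command: Moves the arm, as the interface text tells. Its arguments: {"type":"object","properties":{"plan":{"type":"array","items":{"type":"array","items":{"type":"array","items":{"type":"number"}}}},"squeeze":{"type":"number"}},"required":["plan"]}

```bash
mkdir -p pics
cat > h.py <<'E'
import numpy as np, cv2
from station import ctrl, get_image, calibration, finish_job, search_frame, cut_out, mark_of
from scipy.spatial.transform import Rotation as R
def w(cam,p):
    T=np.array(calibration(cam)["cam_to_world"]); return T[:3,:3]@np.array(p)+T[:3,3]
def px(cam,P):
    c=calibration(cam);T=np.array(c["cam_to_world"]);p=T[:3,:3].T@(np.array(P)-T[:3,3]);s=p[:2]/p[2]
    s=s*(1+c["k1"]*(s@s));return np.array([c["fx"]*s[0]+c["cx"],c["fy"]*s[1]+c["cy"]])
def unpx(cam,u,v,z):
    c=calibration(cam);T=np.array(c["cam_to_world"]);d=np.array([(u-c["cx"])/c["fx"],(v-c["cy"])/c["fy"]]);s=d.copy()
    for _ in range(20): s=d/(1+c["k1"]*(s@s))
    r=T[:3,:3]@np.array([s[0],s[1],1]);return T[:3,3]+r*(z-T[2,3])/r[2]
def save(cam,name):
    im=get_image(cam);cv2.imwrite("pics/"+name,im[:,:,::-1]);return im
E
python3 - <<'E'
from h import *
a=save("top","t0.png");b=save("side","s0.png")
for c in("top","side"):
    T=np.array(calibration(c)["cam_to_world"]);print(c,T[:3,3].round(3),T[:3,2].round(2))
    for n in("block","lip","plate","stop","keeper_pin"):
        for r in mark_of(c,n)[:4]: P=w(c,r["at"]);print(c,n,round(r["conf"],2),P.round(4),px(c,P).round())
o=ctrl.get_obs();print(o["t"],o["tool_pos"],R.from_rotvec(o["tool_rot"]).as_matrix().round(3))
cv2.imwrite("pics/both0.png",np.vstack([a])[:,:,::-1])
E
```

```text
top [ 0.337 -0.009  1.304] [ 0.15  0.   -0.99]
top block 0.83 [ 0.6137  0.1005 -0.0009] [240. 184.]
top lip 0.7 [0.614  0.1003 0.0343] [239. 181.]
top plate 0.89 [ 0.492   0.258  -0.0006] [181. 228.]
top plate 0.79 [4.085e-01 1.350e-01 4.000e-04] [226. 260.]
top plate 0.56 [0.5643 0.1163 0.0283] [233. 200.]
top stop 0.5 [0.6863 0.0828 0.0298] [246. 155.]
top keeper_pin 0.58 [0.6914 0.1311 0.0622] [227. 150.]
side [0.117 0.85  0.668] [ 0.37 -0.76 -0.53]
side block 0.94 [ 0.6151  0.1031 -0.004 ] [233. 252.]
side block 0.36 [0.6102 0.1013 0.0346] [234. 240.]
side lip 0.55 [0.6123 0.1018 0.0343] [234. 240.]
side lip 0.24 [ 6.137e-01  5.000e-03 -1.000e-04] [252. 232.]
side plate 0.96 [0.4952 0.2515 0.0046] [244. 300.]
side plate 0.93 [0.406  0.1334 0.0015] [303. 281.]
side plate 0.69 [0.563  0.1213 0.0329] [247. 250.]
side stop 0.43 [0.6802 0.086  0.0316] [215. 231.]
side keeper_pin 0.43 [0.6899 0.131  0.0577] [201. 230.]
0.6 [ 0.26890905 -0.56418019  0.23130926] [[-0.     0.43  -0.903]
 [-0.    -0.903 -0.43 ]
 [-1.     0.     0.   ]]
```

View pics/t0.png

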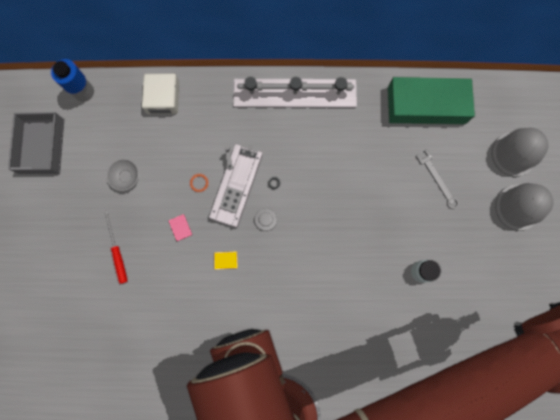

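View pics/s0.png

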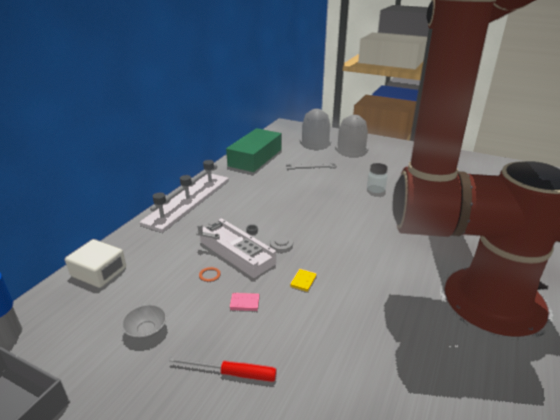

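```bash
cat > fit.py <<'E'
from h import *
from scipy.optimize import minimize
from scipy.spatial import ConvexHull
def hullmask(cam,x,y,a):
    c,s=np.cos(a),np.sin(a)
    pts=[px(cam,[x+c*u-s*v,y+s*u+c*v,z]) for u in(-.114,.094) for v in(-.035,.040) for z in(0,.0415)]
    m=np.zeros((1680,2240),np.uint8)
    cv2.fillConvexPoly(m,cv2.convexHull((np.array(pts)*4+1.5).round().astype(np.int32)),1);return m
E
python3 - <<'E'
from fit import *
M={}
for c in("top","side"):
    get_image(c); r=cut_out(c,"block"); print(c,[(round(i["conf"],2),i["mask"].sum()) for i in r])
    m=r[0]["mask"].astype(np.uint8)
    for n in("plate","stop","keeper_pin"):
        pass
    cv2.imwrite(f"pics/m_{c}.png",m*255); M[c]=cv2.resize(m,None,fx=4,fy=4,interpolation=cv2.INTER_NEAREST)
def cost(p,cs):
    return sum(1-(lambda h:(h&M[c]).sum()/(h|M[c]).sum())(hullmask(c,*p)) for c in cs)
for cs in(("top",),("side",),("top","side")):
    r=minimize(cost,[.614,.101,-.27],args=(cs,),method="Nelder-Mead",options=dict(initial_simplex=[[.614,.101,-.27],[.62,.101,-.27],[.614,.107,-.27],[.614,.101,-.2]]))
    print(cs,r.x.round(4),np.degrees(r.x[2]),r.fun)
im=get_image("top")
x,y,a=r.x;c,s=np.cos(a),np.sin(a)
S=8
crop=cv2.resize(im[140:235,195:275],None,fx=S,fy=S,interpolation=cv2.INTER_CUBIC)[:,:,::-1].copy()
im2=get_image("side");c2=cv2.resize(im2[210:280,190:290],None,fx=S,fy=S,interpolation=cv2.INTER_CUBIC)[:,:,::-1].copy()
cv2.imwrite("pics/c2.png",c2)
for pts in([(-.114,-.035,.0415),(.094,-.035,.0415),(.094,.04,.0415),(-.114,.04,.0415)],[(0,-.0235,.033),(0,.0235,.033)],[(-.114,-.0235,.0415),(.094,-.0235,.0415)],[(-.114,.0235,.0415),(.094,.0235,.0415)]):
    P=np.array([(px("top",[x+c*u-s*v,y+s*u+c*v,z])-[195,140]+.5)*S for u,v,z in pts]).astype(np.int32)
    cv2.polylines(crop,[P],len(P)>2,(0,255,0),1)
cv2.imwrite("pics/c1.png",crop)
E
```

```text
top [(0.84, np.int64(1907))]
side [(0.8, np.int64(2057))]
('top',) [ 0.6127  0.1052 -0.3105] -17.790780245341477 0.2676532451923077
('side',) [ 0.6128  0.0999 -0.3186] -18.25670362573112 0.19193536283362933
('top', 'side') [ 0.6128  0.1037 -0.3007] -17.226295278094383 0.5043866117977794
```

View pics/c1.png

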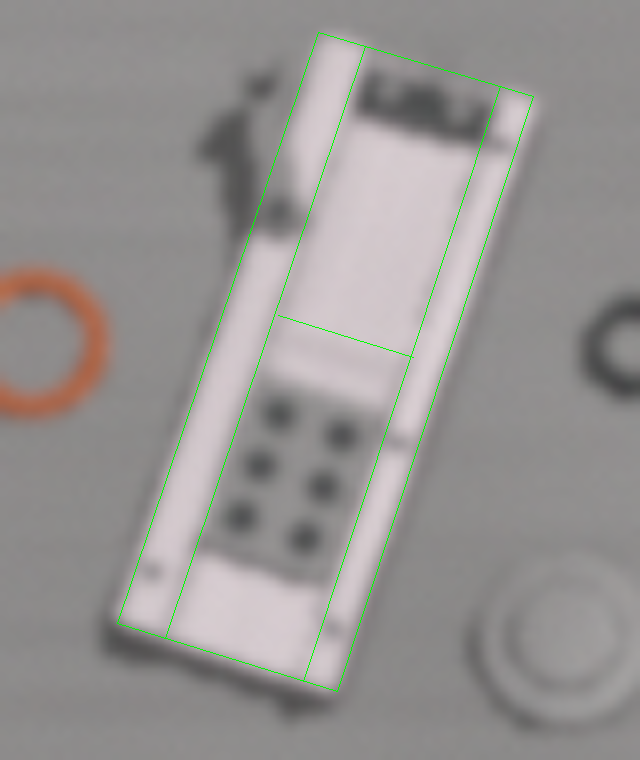

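View pics/c2.png

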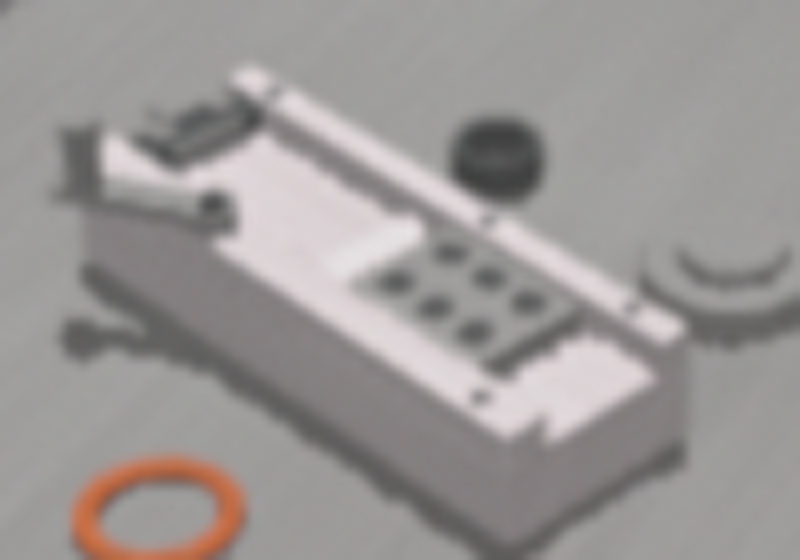

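The steel plate with six wells, lying in the channel at top (233,200), fits the description. The pink plate at (181,228) and the yellow one at (226,260) are look-alikes lying on the bench. In the crops the keeper is open, with its pin near top (227,150). The overlay of the block fit matches the picture.

```bash
cat >> h.py <<'E'
B=np.array([.613,.1025]);A=np.radians(-17.3)
Rb=np.array([[np.cos(A),-np.sin(A)],[np.sin(A),np.cos(A)]])
def toblk(P): return np.r_[Rb.T@(np.array(P)[:2]-B),P[2]]
def toworld(b): return np.r_[B+Rb@np.array(b)[:2],b[2]]
def stat():
    o=ctrl.get_obs();M=R.from_rotvec(o["tool_rot"]).as_matrix()
    ang=np.degrees(np.arctan2(M[1,1],M[0,1])-A)
    f=np.array(o["contact_force"])
    print("t",round(o["t"],2),"blk mm",(toblk(o["tool_pos"])*1e3).round(1),"tooly-ang-blk",ang.round(2),"Fblk",np.r_[Rb.T@f[:2],f[2]].round(2),"open",round(o["opening"],4),"q",np.round(o["q"],2));return o,M
def go(b):
    o,M=stat();print("tool shift mm",(M.T@(toworld(np.array(b)/1e3)-o["tool_pos"])*1e3).round(1))
E
python3 - <<'E'
from h import *
for u,v in((200,548),(265,567),(325,585)): print("rear",(toblk(unpx("top",195+u/8-.5,140+v/8-.5,.04))*1e3).round(1))
for P in([.6914,.1311,.0622],[.6899,.131,.0577],[.6863,.0828,.03],[.6802,.086,.0316],[.614,.1003,.0343],[.6123,.1018,.0343],[.5643,.1163,.0283],[.563,.1213,.0329]):print((toblk(P)*1e3).round(1))
go([-106,0,150])
E
```

```text
rear [-83.   23.5  40. ]
rear [-82.5   1.3  40. ]
rear [-82.3 -19.2  40. ]
[66.3 50.6 62.2]
[64.9 50.1 57.7]
[75.8  3.  30. ]
[69.1  4.2 31.6]
[ 1.6 -1.8 34.3]
[-0.5 -0.9 34.3]
[-50.6  -1.3  28.3]
[-53.3   3.1  32.9]
t 0.9 blk mm [-130.3 -738.8  231.3] tooly-ang-blk -47.21 Fblk [-0.51 -1.19  0.58] open 0.0851 q [-1.25  0.05  1.61 -0.    1.48 -0.12]
tool shift mm [  81.3 -525.8 -519.7]
```

Call:
arm_command(plan=[[[0,-0.0263,-0.026,0,0,0,0],[0,-0.0263,-0.026,0,0,0,0],[0,-0.0263,-0.026,0,0,0,0],[0,-0.0263,-0.026,0,0,0,0],[0,-0.0263,-0.026,0,0,0,0],[0,-0.0263,-0.026,0,0,0,0],[0,-0.0263,-0.026,0,0,0,0],[0,-0.0263,-0.026,0,0,0,0],[0,-0.0263,-0.026,0,0,0,0],[0,-0.0263,-0.026,0,0,0,0],[0,-0.0263,-0.026,0,0,0,0],[0,-0.0263,-0.026,0,0,0,0],[0,-0.0263,-0.026,0,0,0,0],[0,-0.0263,-0.026,0,0,0,0],[0,-0.0263,-0.026,0,0,0,0],[0,-0.0263,-0.026,0,0,0,0],[0,-0.0263,-0.026,0,0,0,0],[0,-0.0263,-0.026,0,0,0,0],[0,-0.0263,-0.026,0,0,0,0],[0,-0.0263,-0.026,0,0,0,0]]])

```text
t: 2.57
tool_pos: [0.5222, 0.1597, 0.2332]
tool_rot: [1.992, 0.425, -1.968]
contact_force: [0.7, -1.1, 0.7]
opening: -0.0001
```

Call:
arm_command(plan=[[[0,0,0,-7,0,0,0],[0,0,0,-7,0,0,0],[0,0,0,-7,0,0,0],[0,0,0,-7,0,0,0],[0,0,0,-7,0,0,0],[0,0,0,-7,0,0,0],[0,0,0,-7,0,0,0],[0,0,0,-7,0,0,0],[0,0,0,-7,0,0,0],[0,0,0,-7,0,0,0],[0,0,0,-7,0,0,0],[0,0,0,-7,0,0,0],[0,0,0,-7,0,0,0],[0,0,0,-7,0,0,0],[0,0,0,-7,0,0,0],[0,0,0,-7,0,0,0],[0,0,0,-7,0,0,0],[0,0,0,-7,0,0,0],[0,0,0,-7,0,0,0],[0,0,0,-4,0,0,0]]])

```text
t: 4.23
tool_pos: [0.5232, 0.1698, 0.2338]
tool_rot: [0.2, 1.546, -0.202]
contact_force: [-0.8, -0.7, -0.5]
opening: 0.0003
```

```bash
python3 -c "
from h import *
go([-106,0,80])"
```

```text
t 4.23 blk mm [-105.8   37.6  233.8] tooly-ang-blk 92.59 Fblk [-0.55 -0.92 -0.47] open 0.0003 q [ 0.18 -0.14  1.79 -0.01  1.47 -1.13]
tool shift mm [153.8 -37.7  -4.2]
```

Call:
arm_command(plan=[[[0.02,-0.0377,-0.002,2.6,0,0,0],[0.033,0,0,0,0,0,0],[0.033,0,0,0,0,0,0],[0.033,0,0,0,0,0,0],[0.034,0,0,0,0,0,0],[0,0,0,0,0,0,0]]])

```text
t: 4.73
tool_pos: [0.5187, 0.1332, 0.0826]
tool_rot: [0.238, 1.529, -0.233]
contact_force: [-1.3, 0.3, -1.5]
opening: -0.0001
```

```bash
python3 -c "
from h import *
go([-107,0,36])
im=get_image('side');cv2.imwrite('pics/s1.png',cv2.resize(im[150:290,180:330],None,fx=4,fy=4,interpolation=cv2.INTER_CUBIC)[:,:,::-1])"
```

```text
t 4.73 blk mm [-99.2   1.3  82.6] tooly-ang-blk 90.06 Fblk [-1.29 -0.14 -1.52] open -0.0001 q [ 0.11 -0.04  1.96 -0.    1.19 -1.15]
tool shift mm [46.3 -1.6 -9.1]
```

View pics/s1.png

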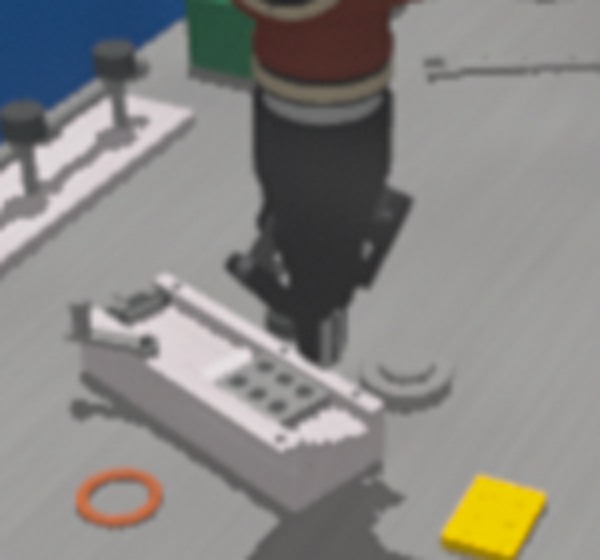

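Call:
arm_command(plan=[[[0,-0.0015,-0.009,0,0,0,0],[0,0,0,0,0,0,0],[0.015,0,0,0,0,0,0],[0.015,0,0,0,0,0,0],[0,0,0,0,0,0,0]]])

```text
t: 5.2
tool_pos: [0.5196, 0.1366, 0.0682]
tool_rot: [0.241, 1.506, -0.226]
contact_force: [-0.1, 0.4, -0.4]
opening: -0.0001
```

```bash
python3 -c "
from h import *
go([-107,0,36]);o,M=stat();print(M[:,0].round(4))
print(Rb.T@M[:2,0])"
```

```text
t 5.2 blk mm [-99.3   4.8  68.2] tooly-ang-blk 90.15 Fblk [-0.23  0.3  -0.39] open -0.0001 q [ 0.12 -0.03  1.98 -0.01  1.13 -1.15]
tool shift mm [31.7 -5.3 -9.3]
t 5.2 blk mm [-99.3   4.8  68.2] tooly-ang-blk 90.15 Fblk [-0.23  0.3  -0.39] open -0.0001 q [ 0.12 -0.03  1.98 -0.01  1.13 -1.15]
[ 0.0528  0.0017 -0.9986]
[0.04990473 0.01728622]
```

Call:
arm_command(plan=[[[0,-0.005,-0.01,0,2.9,-1,0],[0,-0.003,-0.005,0,1,-0.3,0],[0,-0.002,-0.003,0,0.5,0,0]]])

```text
t: 5.45
tool_pos: [0.5028, 0.1334, 0.0752]
tool_rot: [0.236, 1.578, -0.234]
contact_force: [-0.7, -0.5, -0.3]
opening: -0.0001
```

```bash
cat >> h.py <<'E'
def go(b):
    o,M=stat();print("tool shift mm",(M.T@(toworld(np.array(b)/1e3)-o["tool_pos"])*1e3).round(1))
    Rw=np.eye(3);Rw[:2,:2]=Rb
    T=np.array([[0,0,1],[0,1,0],[-1,0,0]],float) # tool axes in block at ang 90
    a=np.radians(ANG-90);Z=R.from_rotvec([0,0,a]).as_matrix()
    print("turn deg",np.degrees(R.from_matrix(M.T@Rw@Z@T).as_rotvec()).round(2))
ANG=90
E
python3 -c "
from h import *
go([-107,0,36])"
```

```text
t 5.45 blk mm [-114.4   -3.3   75.2] tooly-ang-blk 90.2 Fblk [-0.53 -0.72 -0.34] open -0.0001 q [ 0.11 -0.03  1.97  0.01  1.22 -1.16]
tool shift mm [39.   3.4  8.2]
turn deg [ 0.2  -1.12  0.1 ]
```

Call:
arm_command(plan=[[[0.01,0.001,0.002,0,-0.5,0,0]]])

```text
t: 5.53
tool_pos: [0.5073, 0.1339, 0.069]
tool_rot: [0.236, 1.562, -0.233]
contact_force: [0.6, -0.1, -0.3]
opening: 0.0
```

Call:
arm_command(plan=[[[0.01,0.001,0.002,0,-0.5,0,0]]])

```text
t: 5.62
tool_pos: [0.5111, 0.1345, 0.061]
tool_rot: [0.235, 1.549, -0.233]
contact_force: [-0.4, -0.7, -0.3]
opening: 0.0002
```

Call:
arm_command(plan=[[[0.01,0.001,0.002,0,0,0,0]]])

```text
t: 5.7
tool_pos: [0.5147, 0.1351, 0.0528]
tool_rot: [0.236, 1.545, -0.232]
contact_force: [0.0, -0.0, -0.6]
opening: -0.0001
```

```bash
python3 -c "
from h import *
go([-107,0,36])"
```

```text
t 5.7 blk mm [-103.5    1.9   52.8] tooly-ang-blk 90.2 Fblk [ 0.04 -0.01 -0.56] open -0.0001 q [ 0.12  0.01  1.98 -0.    1.14 -1.15]
tool shift mm [16.8 -1.9 -3.7]
turn deg [ 0.2   0.73 -0.28]
```

Call:
arm_command(plan=[[[0.005,-0.001,-0.003,0,0.5,-0.2,0],[0.005,-0.001,-0.002,0,0.2,0,0],[0.004,0,-0.001,0,0,0,0],[0.003,0,0,0,0,0,0]]])

```text
t: 6.03
tool_pos: [0.5089, 0.135, 0.0358]
tool_rot: [0.236, 1.556, -0.233]
contact_force: [-0.1, 0.1, -0.2]
opening: -0.0001
```

```bash
python3 -c "
from h import *
go([-103,0,36.5])"
```

```text
t 6.03 blk mm [-1.091e+02  1.000e-01  3.580e+01] tooly-ang-blk 90.21 Fblk [-0.1   0.05 -0.17] open -0.0001 q [ 0.12  0.03  1.99  0.    1.12 -1.16]
tool shift mm [-0.7 -0.1  6.1]
turn deg [ 0.21  0.08 -0.12]
```

Call:
arm_command(plan=[[[0,0,0.004,0.1,0,0,0],[0,0,0.004,0.1,0,0,0],[0,0,0.004,0,0,0,0],[0,0,0.004,0,0,0,0],[0,0,0.004,0,0,0,0],[0,0,0.004,0,0,0,0],[0,0,0.004,0,0,0,0],[0,0,0.004,0,0,0,0],[0,0,0.004,0,0,0,0],[0,0,0.004,0,0,0,0]]])

```text
t: 6.87
tool_pos: [0.5487, 0.1224, 0.035]
tool_rot: [0.239, 1.562, -0.236]
contact_force: [-1.6, 0.4, 0.6]
opening: -0.0002
```

```bash
python3 -c "
from h import *
go([-60,0,36.5])"
```

```text
t 6.87 blk mm [-67.3  -0.1  35. ] tooly-ang-blk 89.98 Fblk [-1.67 -0.1   0.61] open -0.0002 q [ 0.09  0.11  1.9   0.    1.13 -1.18]
tool shift mm [-1.5  0.1  7.3]
turn deg [-0.02 -0.27 -0.07]
```

Call:
arm_command(plan=[[[-0.001,0,0.004,0,-0.2,0,0],[-0.0007,0,0.004,0,0,0,0],[-0.0003,0,0.004,0,0,0,0],[-0.0002,0,0.004,0,0,0,0],[-0.0001,0,0.004,0,0,0,0],[-0.0001,0,0.004,0,0,0,0],[-0.0001,0,0.004,0,0,0,0],[-0.0001,0,0.004,0,0,0,0]]])

```text
t: 7.53
tool_pos: [0.5826, 0.1117, 0.0377]
tool_rot: [0.238, 1.559, -0.236]
contact_force: [-2.5, 1.0, -0.2]
opening: -0.0001
```

```bash
python3 -c "
from h import *
go([-12,0,36.5])
im=get_image('side');cv2.imwrite('pics/s2.png',cv2.resize(im[150:290,180:330],None,fx=4,fy=4,interpolation=cv2.INTER_CUBIC)[:,:,::-1])"
```

```text
t 7.53 blk mm [-31.8  -0.3  37.7] tooly-ang-blk 89.98 Fblk [-2.72  0.18 -0.21] open -0.0001 q [ 0.06  0.17  1.83  0.    1.14 -1.21]
tool shift mm [ 1.1  0.3 19.8]
turn deg [-0.02 -0.06 -0.06]
```

View pics/s2.png

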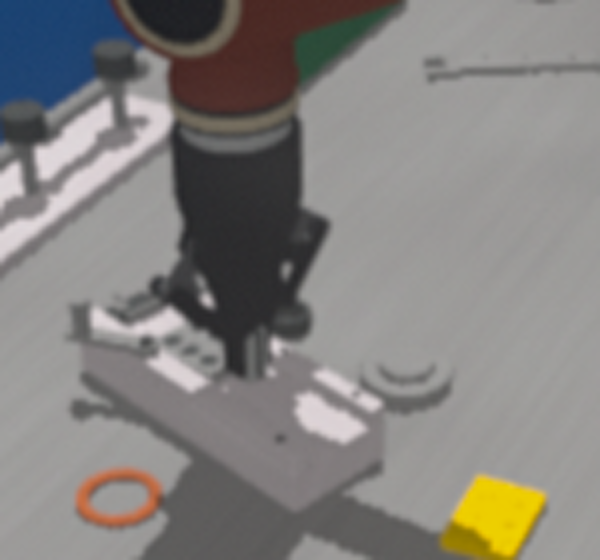

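Call:
arm_command(plan=[[[0.001,0,0.003,0,0,0,0],[0.0002,0,0.003,0,0,0,0],[0,0,0.003,0,0,0,0],[0,0,0.003,0,0,0,0],[0,0,0.002,0,0,0,0],[0,0,0.002,0,0,0,0]]])

```text
t: 8.08
tool_pos: [0.6004, 0.1059, 0.0361]
tool_rot: [0.238, 1.557, -0.237]
contact_force: [-1.5, 0.9, 0.8]
opening: -0.0
```

```bash
python3 -c "
from h import *
go([-12,0,36.5])"
```

```text
t 8.08 blk mm [-13.   -0.5  36.1] tooly-ang-blk 89.97 Fblk [-1.66  0.42  0.83] open -0.0 q [ 0.05  0.21  1.79  0.    1.14 -1.22]
tool shift mm [-0.4  0.5  1. ]
turn deg [-0.03  0.05 -0.05]
```

Call:
arm_command(plan=[[[-0.0005,0.0003,0.002,0,0,0,0],[-0.0001,0,0.002,0,0,0,0],[-0.0001,0,0.002,0,0,0,0]]])

```text
t: 8.33
tool_pos: [0.6067, 0.1042, 0.0366]
tool_rot: [0.238, 1.557, -0.237]
contact_force: [-0.8, 0.0, -0.9]
opening: 0.0001
```

Call:
arm_command(plan=[[[0,0,0.0015,0,0,0,0],[0,0,0.0015,0,0,0,0]]])

```text
t: 8.5
tool_pos: [0.6098, 0.1032, 0.0365]
tool_rot: [0.238, 1.557, -0.237]
contact_force: [-1.8, 1.0, -0.5]
opening: 0.0003
```

```bash
python3 -c "
from h import *
go([-12,0,36.5])"
```

```text
t 8.5 blk mm [-3.2 -0.2 36.5] tooly-ang-blk 89.97 Fblk [-2.04  0.42 -0.46] open 0.0003 q [ 0.05  0.23  1.76  0.    1.15 -1.22]
tool shift mm [ 0.   0.2 -8.8]
turn deg [-0.03  0.03 -0.04]
```

Call:
arm_command(plan=[[[0.0007,0,0.001,0,0,0,0],[0.0002,0,0.001,0,0,0,0]]])

```text
t: 8.67
tool_pos: [0.612, 0.1026, 0.036]
tool_rot: [0.238, 1.557, -0.237]
contact_force: [-2.0, -0.5, 1.5]
opening: -0.0001
```

Call:
arm_command(plan=[[[0,0,0.001,0,0,0,0],[0,0,0.001,0,0,0,0]]])

```text
t: 8.83
tool_pos: [0.614, 0.102, 0.036]
tool_rot: [0.238, 1.558, -0.237]
contact_force: [-2.1, 0.4, 0.4]
opening: -0.0002
```

Call:
arm_command(plan=[[[0,0,0.001,0,0,0,0],[0,0,0.001,0,0,0,0]]])

```text
t: 9.0
tool_pos: [0.6144, 0.1019, 0.0358]
tool_rot: [0.238, 1.563, -0.237]
contact_force: [-6.6, 0.9, 4.6]
opening: 0.0
```

Call:
arm_command(plan=[[[-0.0005,0,0.001,0,0,0,0]]])

```text
t: 9.08
tool_pos: [0.6143, 0.1018, 0.0361]
tool_rot: [0.238, 1.566, -0.237]
contact_force: [-4.3, 1.0, 0.1]
opening: -0.0001
```

```bash
python3 -c "
from h import *
go([-12,0,36.5])
im=get_image('side');im2=get_image('top');f=lambda i:cv2.resize(i,None,fx=5,fy=5,interpolation=cv2.INTER_CUBIC)
print(np.array([(px('side',toworld([u,v,.04]))) for u,v in((.0125,.022),(.0125,-.022),(.0725,.022),(.0725,-.022))]).round(1).tolist())
cv2.imwrite('pics/s3.png',np.hstack([f(im[205:285,185:265]),f(im2[140:220,200:280])])[:,:,::-1])"
```

```text
t 9.08 blk mm [ 1.4 -0.3 36.1] tooly-ang-blk 89.97 Fblk [-4.37 -0.3   0.12] open -0.0001 q [ 0.04  0.24  1.75  0.    1.16 -1.23]
tool shift mm [ -0.3   0.2 -13.4]
turn deg [-0.03 -0.46  0.02]
[[223.1, 239.7], [236.3, 232.5], [208.1, 230.3], [221.2, 223.6]]
```

View pics/s3.png

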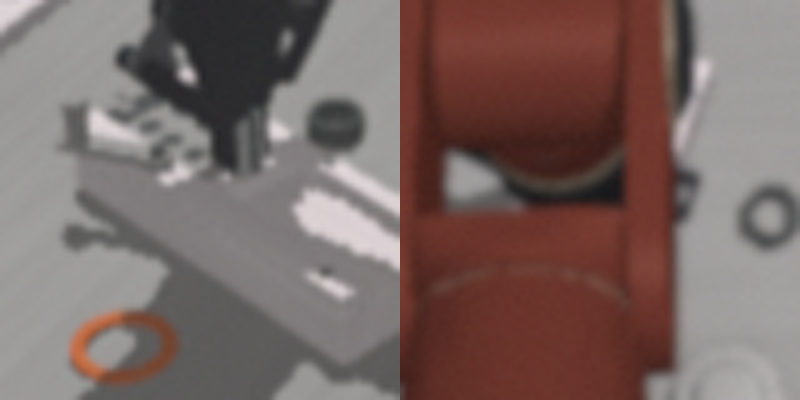

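Call:
arm_command(plan=[[[0,0,0.0015,0,-0.4,0,0],[0,0,0.0015,0,-0.2,0,0]]])

```text
t: 9.35
tool_pos: [0.6144, 0.1019, 0.0357]
tool_rot: [0.237, 1.563, -0.238]
contact_force: [-7.8, 1.2, 5.4]
opening: 0.0003
```

Call:
arm_command(plan=[[[0,0,0.0018,0,0,0,0],[0,0,0.0018,0,0,0,0]]])

```text
t: 9.52
tool_pos: [0.6144, 0.1019, 0.0357]
tool_rot: [0.237, 1.572, -0.238]
contact_force: [-9.6, 1.5, 7.4]
opening: -0.0
```

```bash
python3 -c "
from h import *
go([-12,0,36.5])"
```

```text
t 9.52 blk mm [ 1.5 -0.2 35.7] tooly-ang-blk 90.01 Fblk [-9.62 -1.44  7.4 ] open -0.0 q [ 0.04  0.25  1.74  0.    1.16 -1.23]
tool shift mm [ -0.6   0.2 -13.5]
turn deg [ 0.01 -0.82  0.15]
```

Call:
arm_command(plan=[[[-0.0005,0,0.002,0,-0.3,0,0],[-0.0005,0,0.002,0,-0.3,0,0]]])

```text
t: 9.68
tool_pos: [0.6143, 0.1019, 0.0358]
tool_rot: [0.236, 1.573, -0.239]
contact_force: [-7.8, 2.1, 3.9]
opening: 0.0002
```

Call:
arm_command(plan=[[[-0.0003,0,0.0022,0,0,0,0],[-0.0003,0,0.0022,0,0,0,0],[-0.0003,0,0.0022,0,0,0,0]]])

```text
t: 9.93
tool_pos: [0.6144, 0.1019, 0.0359]
tool_rot: [0.236, 1.59, -0.239]
contact_force: [-9.0, 1.7, 5.6]
opening: 0.0002
```

Call:
arm_command(plan=[[[-0.0003,0,0.0025,0,-0.3,0,0],[-0.0003,0,0.0025,0,-0.3,0,0],[-0.0003,0,0.0025,0,-0.3,0,0],[-0.0003,0,0.0025,0,-0.3,0,0],[-0.0003,0,0.0025,0,-0.3,0,0],[-0.0003,0,0.0025,0,-0.3,0,0]]])

```text
t: 10.43
tool_pos: [0.6143, 0.1018, 0.0359]
tool_rot: [0.231, 1.598, -0.241]
contact_force: [-10.2, 1.7, 6.4]
opening: -0.0
```

Call:
arm_command(plan=[[[-0.0003,0,0.0025,0,-0.2,0,0],[-0.0003,0,0.0025,0,-0.2,0,0],[-0.0003,0,0.0025,0,-0.2,0,0],[-0.0003,0,0.0025,0,-0.2,0,0],[-0.0003,0,0.0025,0,-0.2,0,0],[-0.0003,0,0.0025,0,-0.2,0,0],[-0.0003,0,0.0025,0,-0.2,0,0],[-0.0003,0,0.0025,0,-0.2,0,0]]])

```text
t: 11.1
tool_pos: [0.6143, 0.1018, 0.0362]
tool_rot: [0.227, 1.624, -0.244]
contact_force: [-10.5, 3.0, 8.2]
opening: 0.0002
```

```bash
python3 -c "
from h import *
go([-5,0,36.5])"
```

```text
t 11.1 blk mm [ 1.4 -0.3 36.2] tooly-ang-blk 90.3 Fblk [-10.89  -0.3    8.17] open 0.0002 q [ 0.04  0.28  1.71  0.    1.22 -1.23]
tool shift mm [ 0.1  0.3 -6.4]
turn deg [ 0.27 -3.62  1.17]
```

Call:
arm_command(plan=[[[0,0,-0.003,0.2,-2,0.5,0],[0,0,-0.003,0,-1.5,0.5,0],[0,0,-0.001,0,-0.8,0.2,0],[0,0,0,0,0,0,0]]])

```text
t: 11.43
tool_pos: [0.6095, 0.1039, 0.037]
tool_rot: [0.235, 1.537, -0.236]
contact_force: [-0.3, -0.5, -0.4]
opening: -0.0
```

```bash
python3 -c "
from h import *
go([0,0,36])"
```

```text
t 11.43 blk mm [-3.7  0.3 37. ] tooly-ang-blk 90.09 Fblk [-0.15 -0.6  -0.37] open -0.0 q [ 0.05  0.22  1.78 -0.01  1.13 -1.22]
tool shift mm [ 1.1 -0.3  3.7]
turn deg [ 0.09  1.16 -0.14]
```

Call:
arm_command(plan=[[[0.0007,0,0.0015,0,0.5,0,0],[0.0003,0,0.0015,0,0.3,0,0],[0,0,0.001,0,0,0,0],[0,0,0.001,0,0,0,0],[0,0,0.0015,0,0,0,0],[0,0,0.002,0,-0.2,0,0]]])

```text
t: 11.93
tool_pos: [0.6148, 0.1025, 0.0361]
tool_rot: [0.238, 1.565, -0.235]
contact_force: [-11.2, 2.7, 6.1]
opening: -0.0
```

Call:
arm_command(plan=[[[-0.0003,0,0.0027,0,-0.3,0,0],[-0.0003,0,0.0027,0,-0.4,0,0],[-0.0003,0,0.0027,0,-0.4,0,0]]])

```text
t: 12.18
tool_pos: [0.6147, 0.1025, 0.0361]
tool_rot: [0.237, 1.571, -0.237]
contact_force: [-10.7, 1.7, 7.6]
opening: 0.0003
```

Call:
arm_command(plan=[[[-0.0003,0,0.0029,0,-0.5,0,0],[-0.0003,0,0.0029,0,-0.5,0,0],[-0.0003,0,0.0029,0,-0.5,0,0],[-0.0003,0,0.0029,0,-0.5,0,0],[-0.0003,0,0.0029,0,-0.5,0,0],[-0.0003,0,0.0029,0,-0.5,0,0]]])

```text
t: 12.68
tool_pos: [0.6147, 0.1025, 0.0361]
tool_rot: [0.23, 1.571, -0.243]
contact_force: [-11.8, 3.2, 8.2]
opening: 0.0001
```

Call:
arm_command(plan=[[[-0.0003,0,0.003,0,-0.5,0,0],[-0.0003,0,0.003,0,-0.5,0,0],[-0.0003,0,0.003,0,-0.5,0,0],[-0.0003,0,0.003,0,-0.5,0,0],[-0.0003,0,0.003,0,-0.5,0,0],[-0.0003,0,0.003,0,-0.5,0,0]]])

```text
t: 13.18
tool_pos: [0.6148, 0.1025, 0.0361]
tool_rot: [0.223, 1.572, -0.249]
contact_force: [-11.9, 3.1, 9.6]
opening: -0.0002
```

Call:
arm_command(plan=[[[0,0,-0.003,0,-0.5,0,0],[0,0,-0.006,0,-0.5,0,0],[-0.01,0,-0.008,0,0,0,0],[-0.03,0,0,0,0,0,0],[-0.03,0,-0.02,0,0,0,0.03],[-0.03,0,-0.03,0,0,0,0.03],[-0.02,0,-0.03,0,0,0,0.03],[0,0,-0.03,0,0,0,0.03],[0,0,0,0,0,0,0.03]]])

```text
t: 13.93
tool_pos: [0.4901, 0.1429, 0.1585]
tool_rot: [0.223, 1.55, -0.253]
contact_force: [-0.3, 0.1, -0.8]
opening: 0.0303
```

```bash
python3 -c "
from h import *
go([66,50,90])
im=get_image('side');im2=get_image('top');f=lambda i:cv2.resize(i,None,fx=5,fy=5,interpolation=cv2.INTER_CUBIC)
for c in('side','top'):
  for n in('plate','keeper_pin'):
    for r in mark_of(c,n)[:3]: print(c,n,round(r['conf'],2),(toblk(w(c,r['at']))*1e3).round(1))
cv2.imwrite('pics/s4.png',np.hstack([f(im[205:285,185:265]),f(im2[140:220,200:280])])[:,:,::-1])"
```

```text
t 13.93 blk mm [-129.3    2.   158.5] tooly-ang-blk 89.91 Fblk [-0.3   0.02 -0.82] open 0.0303 q [ 0.15 -0.17  1.95 -0.02  1.36 -1.11]
tool shift mm [ 69.6  49.5 194.6]
turn deg [-0.09  0.59  1.01]
side plate 0.69 [-206.   -31.6   -0.8]
side plate 0.67 [-158.   107.6    4. ]
side plate 0.53 [39.8  1.2 36.1]
side keeper_pin 0.41 [69.2 48.5 59.1]
top plate 0.74 [38.2 -2.7 29.2]
top keeper_pin 0.51 [69.4 47.9 63.7]
```

View pics/s4.png

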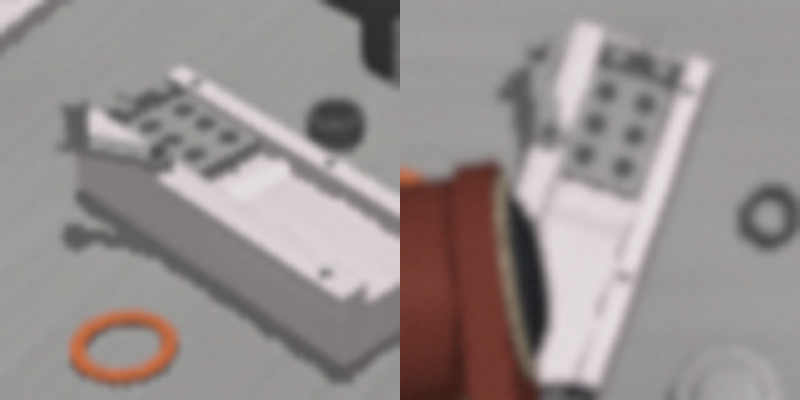

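The plate lies flat in the pocket against the stop, with wells showing right up to the stop in both views, and the lip is clear behind it. The second press held about 11–12 N for over a second. Next is the keeper.

Call:
arm_command(plan=[[[0,0,0.03,-7,0,0.3,0.03],[0,0.003,0.04,-7,0,0.3,0.03],[0,0.008,0.04,-6,0.3,0.3,0.03],[0,0.01,0.03,-3,0,0,0.03]]])

```text
t: 14.57
tool_pos: [0.6337, 0.1425, 0.1525]
tool_rot: [-0.091, 1.577, 0.082]
contact_force: [0.2, 0.3, 0.9]
opening: 0.0303
```

```bash
sed -i '/^ANG/d' h.py; sed -i 's/^def go(b):/def go(b,ANG=90):/' h.py; python3 -c "
from h import *
go([69,49.5,90],115)"
```

```text
t 14.57 blk mm [  7.9  44.3 152.5] tooly-ang-blk 113.6 Fblk [0.09 0.38 0.92] open 0.0303 q [ 0.11  0.17  1.62 -0.01  1.36 -1.57]
tool shift mm [ 62.1 -19.4  58.6]
turn deg [-1.4  -0.48  0.3 ]
```

Call:
arm_command(plan=[[[0,-0.01,0.025,-1.2,-0.4,0.2,0.03],[0.005,-0.009,0.025,-0.3,0,0,0.03],[0.02,-0.003,0.01,0,0,0,0.03],[0.025,0,0.002,0,0,0,0.03],[0.01,0,0,0,0,0,0.03]]])

```text
t: 14.98
tool_pos: [0.7127, 0.1253, 0.0868]
tool_rot: [-0.108, 1.565, 0.105]
contact_force: [-1.6, -0.5, -1.6]
opening: 0.0296
```

```bash
python3 -c "
from h import *
go([69,49.5,56],115)
im=get_image('side');im2=get_image('top');f=lambda i:cv2.resize(i,None,fx=5,fy=5,interpolation=cv2.INTER_CUBIC)
for n in('keeper_pin',):
    for r in mark_of('side',n)[:3]: print(n,round(r['conf'],2),(toblk(w('side',r['at']))*1e3).round(1))
cv2.imwrite('pics/s5.png',np.hstack([f(im[185:265,175:255]),f(im2[120:200,190:270])])[:,:,::-1])"
```

```text
t 14.98 blk mm [88.4 51.4 86.8] tooly-ang-blk 115.07 Fblk [-1.38 -0.95 -1.61] open 0.0296 q [ 0.07  0.39  1.47 -0.    1.28 -1.63]
tool shift mm [ 30.7   6.6 -18.5]
turn deg [0.07 0.19 0.11]
keeper_pin 0.7 [64.1 46.9 59.8]
```

View pics/s5.png

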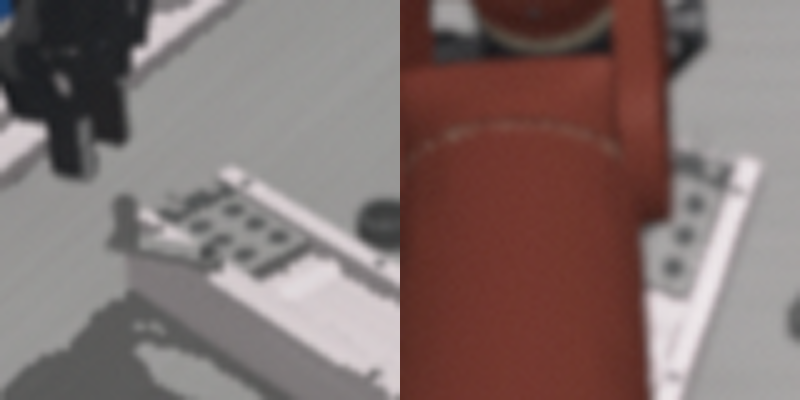

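Call:
arm_command(plan=[[[0,0.005,-0.014,0,0,0,0.03],[0,0.001,-0.005,0,0,0,0.03],[0,0,-0.002,0,0,0,0.03]]])

```text
t: 15.38
tool_pos: [0.6916, 0.1293, 0.0936]
tool_rot: [-0.108, 1.558, 0.106]
contact_force: [-0.5, 0.1, -1.2]
opening: 0.03
```

```bash
python3 -c "
from h import *
print((toblk(unpx('side',175+125/5-.5,185+215/5-.5,.062))*1e3).round(1))
go([68,49,58],115)
for c in('side','top'):
  get_image(c)
  for r in mark_of(c,'keeper_pin')[:3]: print(c,round(r['conf'],2),(toblk(w(c,r['at']))*1e3).round(1))
"
```

```text
[71.2 48.2 62. ]
t 15.38 blk mm [67.1 48.9 93.6] tooly-ang-blk 115.12 Fblk [-0.5  -0.09 -1.2 ] open 0.03 q [ 0.08  0.34  1.53 -0.    1.27 -1.63]
tool shift mm [35.6 -0.3  0.5]
turn deg [0.12 0.58 0.12]
side 0.42 [68.2 49.7 61.2]
```

Call:
arm_command(plan=[[[0.006,0,0.001,0,0.3,0,0.03],[0.006,0,0.0005,0,0.2,0,0.03],[0.006,0,0,0,0,0,0.03]]])

```text
t: 15.83
tool_pos: [0.6962, 0.1293, 0.0771]
tool_rot: [-0.108, 1.562, 0.105]
contact_force: [-0.2, 0.7, 0.1]
opening: 0.03
```

Call:
arm_command(plan=[[[0.005,0,0,0,0,0,0.03],[0.005,0,0,0,0,0,0.03],[0.004,0,0,0,0,0,0.03],[0.003,0,0,0,0,0,0.03]]])

```text
t: 16.17
tool_pos: [0.6954, 0.1289, 0.0553]
tool_rot: [-0.108, 1.566, 0.105]
contact_force: [-0.1, -1.2, 0.4]
opening: 0.0298
```

```bash
python3 -c "
from h import *
go([69,49,57],115)
im=get_image('side');f=lambda i:cv2.resize(i,None,fx=7,fy=7,interpolation=cv2.INTER_CUBIC)
cv2.imwrite('pics/s6.png',f(im[185:265,165:265])[:,:,::-1])"
```

```text
t 16.17 blk mm [70.8 49.7 55.3] tooly-ang-blk 115.08 Fblk [ 0.32 -1.21  0.37] open 0.0298 q [ 0.08  0.39  1.53 -0.    1.22 -1.63]
tool shift mm [-1.7  0.1 -1.9]
turn deg [0.08 0.11 0.13]
```

View pics/s6.png

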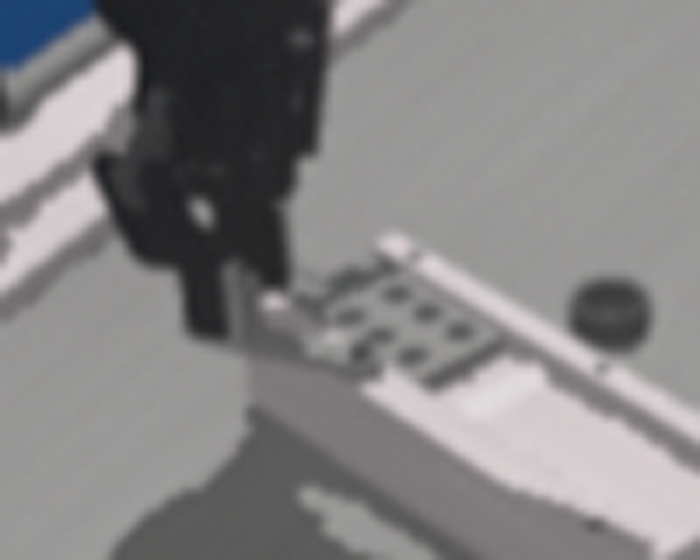

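Call:
arm_command(plan=[[[-0.001,0,-0.001,0,0,0,0.018],[-0.0005,0,0,0,0,0,0.018],[0,0,0,0,0,0,0.018]]])

```text
t: 16.47
tool_pos: [0.6933, 0.1287, 0.0551]
tool_rot: [-0.108, 1.569, 0.105]
contact_force: [-0.3, 0.5, -0.3]
opening: 0.0178
```

Call:
arm_command(plan=[[[0,-0.0038,-0.0002,5,0,0,0.018],[0,-0.0038,-0.0002,5,0,0,0.018],[0,-0.0038,-0.0002,5,0,0,0.018],[0,-0.0038,-0.0002,5,0,0,0.018],[0,-0.0038,-0.0002,5,0,0,0.018],[0,-0.0038,-0.0002,5,0,0,0.018]]])

```text
t: 16.97
tool_pos: [0.6909, 0.1091, 0.0571]
tool_rot: [0.325, 1.544, -0.319]
contact_force: [0.3, 1.6, -0.8]
opening: 0.0176
```

```bash
cat >> h.py <<'E'
def arc():
    o,M=stat();b=toblk(o["tool_pos"])*1e3;d=b[:2]-[30,32];th=np.degrees(np.arctan2(d[0],d[1]));f=M.T@np.array(o["contact_force"])
    print("theta",th.round(1),"r",np.hypot(*d).round(1),"Ftool",f.round(1));
    c=np.cos(np.radians(180-th));go([30+44*np.sin(np.radians(th)),32+44*np.cos(np.radians(th)),57],180-th)
E
python3 -c "
from h import *
arc()"
```

```text
t 16.97 blk mm [72.4 29.4 57.1] tooly-ang-blk 83.8 Fblk [-0.17  1.64 -0.78] open 0.0176 q [ 0.05  0.37  1.55  0.    1.22 -1.11]
theta 93.5 r 42.5 Ftool [ 0.8  1.6 -0.4]
t 16.97 blk mm [72.4 29.4 57.1] tooly-ang-blk 83.8 Fblk [-0.17  1.64 -0.78] open 0.0176 q [ 0.05  0.37  1.55  0.    1.22 -1.11]
tool shift mm [0.1 0.1 1.5]
turn deg [-2.74  0.12 -0.24]
```

Call:
arm_command(plan=[[[0,-0.0038,0.001,3,0,0,0.018],[0,-0.0038,0.0005,5,0,0,0.018],[0,-0.0038,0,5,0,0,0.018],[0,-0.0038,0,5,0,0,0.018],[0,-0.0038,-0.0001,5,0,0,0.018],[0,-0.0038,-0.0001,5,0,0,0.018],[0,-0.0038,-0.0001,5,0,0,0.018],[0,-0.0038,-0.0001,5,0,0,0.018]]])

```text
t: 17.63
tool_pos: [0.6758, 0.088, 0.0608]
tool_rot: [0.874, 1.385, -0.848]
contact_force: [0.8, 0.7, -0.3]
opening: 0.0182
```

```bash
python3 -c "
from h import *
arc()"
```

```text
t 17.63 blk mm [64.3  4.8 60.8] tooly-ang-blk 43.83 Fblk [ 0.57  0.96 -0.27] open 0.0182 q [ 0.02  0.32  1.61  0.01  1.2  -0.45]
theta 128.4 r 43.8 Ftool [ 0.3  1.1 -0.3]
t 17.63 blk mm [64.3  4.8 60.8] tooly-ang-blk 43.83 Fblk [ 0.57  0.96 -0.27] open 0.0182 q [ 0.02  0.32  1.61  0.01  1.2  -0.45]
tool shift mm [ 3.8 -0.   0.2]
turn deg [-7.73 -0.01 -1.02]
```

Call:
arm_command(plan=[[[0.0015,-0.004,0,2,0,-0.5,0.018],[0.001,-0.004,0,4,0,-0.3,0.018],[0.001,-0.004,0,4,0,0,0.018],[0.0005,-0.004,-0.0001,4,0,0,0.018],[0.0005,-0.004,-0.0001,4,0,0,0.018],[0.0004,-0.004,-0.0001,4,0,0,0.018],[0.0004,-0.004,-0.0001,4,0,0,0.018]]])

```text
t: 18.22
tool_pos: [0.6552, 0.0802, 0.0616]
tool_rot: [1.234, 1.188, -1.203]
contact_force: [1.3, 0.1, -1.1]
opening: 0.018
```

```bash
python3 -c "
from h import *
arc()"
```

```text
t 18.22 blk mm [46.9 -8.8 61.6] tooly-ang-blk 16.4 Fblk [ 1.24  0.52 -1.14] open 0.018 q [0.01 0.27 1.67 0.   1.18 0.02]
theta 157.4 r 44.1 Ftool [ 1.2  1.3 -0.1]
t 18.22 blk mm [46.9 -8.8 61.6] tooly-ang-blk 16.4 Fblk [ 1.24  0.52 -1.14] open 0.018 q [0.01 0.27 1.67 0.   1.18 0.02]
tool shift mm [ 4.6 -0.1 -0.1]
turn deg [-6.17 -0.14 -1.29]
```

Call:
arm_command(plan=[[[0.002,-0.004,0,2,0,-0.7,0.018],[0.0015,-0.004,0,4,0,-0.5,0.018],[0.001,-0.004,0,4,0,0,0.018],[0.001,-0.004,-0.0001,4,0,0,0.018],[0.0005,-0.003,-0.0001,2,0,0,0.018]]])

```text
t: 18.63
tool_pos: [0.6414, 0.0813, 0.061]
tool_rot: [1.445, 1.037, -1.42]
contact_force: [1.1, -1.5, -0.6]
opening: 0.018
```

Call:
arm_command(plan=[[[0,-0.002,0,0,0,0,0.018],[0,-0.002,0,0,0,0,0.018]]])

```text
t: 18.8
tool_pos: [0.6384, 0.0821, 0.0621]
tool_rot: [1.447, 1.035, -1.417]
contact_force: [0.5, -1.4, -1.0]
opening: 0.0184
```

```bash
python3 -c "
from h import *
arc()"
```

```text
t 18.8 blk mm [ 30.3 -11.9  62.1] tooly-ang-blk -0.52 Fblk [ 0.88 -1.17 -1.04] open 0.0184 q [0.01 0.24 1.7  0.   1.18 0.32]
theta 179.6 r 43.9 Ftool [1.  0.9 1.2]
t 18.8 blk mm [ 30.3 -11.9  62.1] tooly-ang-blk -0.52 Fblk [ 0.88 -1.17 -1.04] open 0.0184 q [0.01 0.24 1.7  0.   1.18 0.32]
tool shift mm [ 5.1 -0.1  0.1]
turn deg [-0.92 -0.41 -1.05]
```

Call:
arm_command(plan=[[[0.002,-0.0015,0,0,0,-0.5,0.018],[0.001,-0.0015,0,0,0,0,0.018]]])

```text
t: 18.97
tool_pos: [0.6366, 0.083, 0.0606]
tool_rot: [1.444, 1.041, -1.42]
contact_force: [2.3, -0.5, 0.0]
opening: 0.018
```

Call:
arm_command(plan=[[[0.001,-0.0015,0,0,0,-0.3,0.018],[0,-0.0015,0,0,0,0,0.018]]])

```text
t: 19.13
tool_pos: [0.6342, 0.0839, 0.0601]
tool_rot: [1.442, 1.046, -1.422]
contact_force: [0.7, -2.1, -0.8]
opening: 0.0179
```

```bash
python3 -c "
from h import *
arc()"
```

```text
t 19.13 blk mm [ 25.8 -11.5  60.1] tooly-ang-blk -0.38 Fblk [ 1.28 -1.78 -0.75] open 0.0179 q [0.01 0.24 1.71 0.01 1.19 0.32]
theta -174.5 r 43.7 Ftool [0.7 1.3 1.8]
t 19.13 blk mm [ 25.8 -11.5  60.1] tooly-ang-blk -0.38 Fblk [ 1.28 -1.78 -0.75] open 0.0179 q [0.01 0.24 1.71 0.01 1.19 0.32]
tool shift mm [ 3.1 -0.1  0.3]
turn deg [ 5.12 -0.49 -0.42]
```

Call:
arm_command(plan=[[[0,-0.0015,0,0,0,0,0.018],[0,-0.0015,0,0,0,0,0.018]]])

```text
t: 19.3
tool_pos: [0.6331, 0.0842, 0.0603]
tool_rot: [1.444, 1.042, -1.418]
contact_force: [8.6, -3.1, -4.0]
opening: 0.0183
```

Call:
arm_command(plan=[[[0,-0.0015,0,0,0,0,0.018],[0,-0.0015,0,0,0,0,0.018]]])

```text
t: 19.47
tool_pos: [0.6331, 0.0841, 0.0602]
tool_rot: [1.448, 1.035, -1.411]
contact_force: [8.4, -2.5, -4.1]
opening: 0.018
```

```bash
python3 -c "
from h import *
arc()"
```

```text
t 19.47 blk mm [ 24.7 -11.6  60.2] tooly-ang-blk -0.36 Fblk [ 8.8   0.11 -4.07] open 0.018 q [0.01 0.23 1.72 0.   1.17 0.32]
theta -173.1 r 43.9 Ftool [ 4.3  8.7 -0.1]
t 19.47 blk mm [ 24.7 -11.6  60.2] tooly-ang-blk -0.36 Fblk [ 8.8   0.11 -4.07] open 0.018 q [0.01 0.23 1.72 0.   1.17 0.32]
tool shift mm [ 3.2 -0.1  0.1]
turn deg [ 6.6  -0.63 -1.23]
```

Call:
arm_command(plan=[[[0,0.001,0,0,0,0,0.018],[0,0.001,0,0,0,0,0.03],[0,0,0,0,0,0,0.03],[-0.001,0,0,0,0,0,0.03],[-0.003,0,0,0,0,0,0.03],[-0.005,0,0,0,0,0,0.03],[-0.01,0,0,0,0,0,0.03],[-0.015,0,0,0,0,0,0.03],[-0.03,0,0,0,0,0,0.03],[-0.03,0,0,0,0,0,0.03],[-0.03,0,0,0,0,0,0.03],[-0.02,0.03,0,0,0,0,0.03],[0,0.04,0,0,0,0,0.03],[0,-0.04,0,0,0,0,0.03],[0,-0.04,0,0,0,0,0.03],[0,-0.04,0,0,0,0,0.03],[0,-0.04,0,0,0,0,0.03],[0,-0.04,0,0,0,0,0.03],[0,-0.04,0,0,0,0,0.03],[0,-0.02,0,0,0,0,0.03]]])

```text
t: 21.13
tool_pos: [0.4521, 0.1419, 0.1988]
tool_rot: [1.433, 1.056, -1.443]
contact_force: [0.2, -0.2, 0.7]
opening: 0.0305
```

```bash
python3 -c "
from h import *
stat()
im=get_image('side');im2=get_image('top');f=lambda i:cv2.resize(i,None,fx=4,fy=4,interpolation=cv2.INTER_CUBIC)
for c in('side','top'):
  for n in('plate','keeper_pin'):
    for r in mark_of(c,n)[:3]: print(c,n,round(r['conf'],2),(toblk(w(c,r['at']))*1e3).round(1))
cv2.imwrite('pics/s7.png',np.hstack([f(im[195:295,180:280]),f(im2[140:240,180:280])])[:,:,::-1])"
```

```text
t 21.13 blk mm [-165.3  -10.3  198.8] tooly-ang-blk -0.59 Fblk [ 0.21 -0.12  0.69] open 0.0305 q [ 0.14 -0.29  1.98  0.01  1.46  0.45]
side plate 0.81 [-159.6  107.7    0.3]
side plate 0.78 [-206.5  -31.9   -0.8]
side plate 0.58 [ -71.7 -100.2   -0. ]
side keeper_pin 0.47 [ 25.6 -16.1  62.8]
top plate 0.77 [40.3 -2.8 30.1]
top plate 0.64 [-201.9  -29.7   -1.6]
top keeper_pin 0.44 [ 26.4 -13.9  63.6]
```

View pics/s7.png

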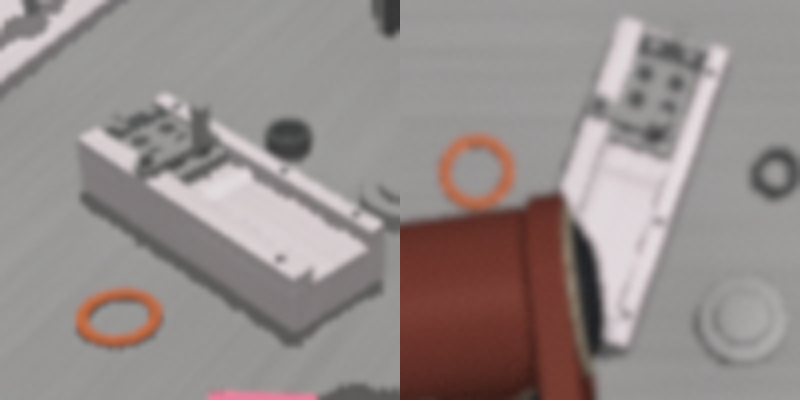

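The keeper lies straight across the pocket, with its pin over the plate at left-view pixel (200,125). The plate is still flat against the stop, the gripper is clear, and the bystanders in view haven't moved.

Call:
arm_command(plan=[[[0,0,0,0,0,0,0.03],[0,0,0,0,0,0,0.03]]])

```text
t: 21.6
tool_pos: [0.4581, 0.14, 0.2]
tool_rot: [1.436, 1.052, -1.443]
contact_force: [0.7, 0.5, 1.1]
opening: 0.0298
```

```bash
python3 -c "
from h import *
stat();print(finish_job())"
```

```text
t 21.6 blk mm [-159.1  -10.3  200. ] tooly-ang-blk -0.78 Fblk [0.56 0.72 1.05] open 0.0298 q [ 0.14 -0.28  1.97  0.01  1.46  0.45]
the job is handed in; nothing more can be done
None
```

The plate is home in the pocket and the keeper is closed across it. I handed the job in at about 21.6 s of the 64 s allowed; no verdict was reported.

- **Plate:** I pushed it with shut fingers along the channel and over the lip. It came up hard with its rear edge about 12.5 mm past the lip, so I took that as the buffer pad.
- **Press:** There were two presses. The first was about 8–10.5 N along the channel for roughly 1.5 s, but the tool tilted 3.6° during it. I backed off, straightened the tool and pressed again at about 11–12.5 N for over a second, with no reading near 20 N along the channel. The fingers also pressed down on the plate by up to about 10 N, so the combined force on them reached about 15.6 N.
- **Keeper:** I caged the pin loosely between the fingers and swung the arm clockwise until its end stop resisted at about 9 N. Then I opened the fingers and lifted clear.
- **Last checks:** In the final pictures the keeper lies straight across the plate, which is flat against the stop. The bystanders near the block look unmoved, and the robot is touching nothing.
- **Disagreement:** My block-frame estimate puts the pin at block x 25–26 mm instead of the 30 mm expected for fully closed. The hard stop suggests this is error in my block position and yaw, not an unfinished swing. The side-camera network also did not find the real plate in its last look; the top camera did, at block x 40 mm.

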